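# Load a dust slide under the sprung clips of the reading stage

### The arm

A 6-joint arm with a two-finger parallel gripper is mounted at the origin on the work surface. World frame = base frame: x ahead of the robot, y to its left, z up, the work surface at z = 0. Lengths are in m, angles in rad, forces in N, time in s.
With the tool pointing down it reaches from about 0.4 to 0.825 m from the base axis. Payload 7 kg.
Tool frame: the origin (TCP) lies between the finger pads; the fingertips stand 11 mm ahead of it and the grasp point (between the pads) lies 8 mm behind it; x points along the fingers, z is the direction in which the jaws open and shut, and the axes are right-handed (so a half turn about x gives the same grasp; the last joint's range is limited). The gripper opens to 88 mm and grips with 3 to 60 N. Pads are 19 mm wide; open, the fingers measure 130 mm over their backs; the gripper's body (78 mm by 193 mm) begins 47 mm behind the grasp point.
Start: joints at [1.398, 0.359, 0.012, 0, -1.224, -0.288], TCP at [0.3, 0.605, 0.238] pointing down, gripper open.
Joint ranges: [-3.07, 3.07], [-1.43, 2.12], [-1.02, 1.25], [-3.03, 1.67], [-3.05, -0], [-3.03, 3.03]. Speed limits (rad/s): [2.39, 2.39, 3.01, 3.14, 3.14, 3.14].

### API

Orientations are given as [roll, pitch, yaw] about the fixed x, y, z axes, in that order (R = Rz(yaw) Ry(pitch) Rx(roll)).
In Python, from station import arm gives the robot as it stands.
- The arm moves only by the tool jog_arm, never from a script. Its argument "motion" is a list of rows, each an object of numbers: "dx", "dy", "dz": the shift along the tool's x, y, z in m; "twist": the turn about the tool's x in degrees. In form: [{"dx": .., "dy": .., "dz": .., "twist": ..}, ...]. A call has 1 to 20 rows; each row is the pose to reach, as a shift and turn from the pose commanded when the call began, along the tool's axes at that moment; what a row does not reach only later rows make up. A row lasts 1/12 s, in which the tool goes at most 41.7 mm and 7.16 degrees, less where a joint would pass 70% of its speed; a pose out of reach is approached as far as the arm can. A call with a gripper value outside its range is refused whole. "gripper" is the finger opening in m, from 0 to 0.0876, set as the call begins (left out, the last holds). The fingers move at their own pace and stop on an object; "newtons" is the grip in N (left out, the last holds). Time passes only in rows, so rows that repeat a pose let the fingers close. It gives the time, the measured TCP pose, the force and the opening at its end, in the units of the state.
- arm.get_state(): the state, without advancing time (a new reading comes with each control period).
- arm.grab_frame(name): name is "scene" or "side" or "wrist"; returns the picture (420x560x3 uint8, red, green, blue); there is no depth.
- arm.camera_model(name): a dict with "camera_matrix" (3x3 intrinsics, pixels), "eye" and "attitude" of the camera in the world. Camera axes: x right, y down, z forward; pixel columns grow to the right and rows downward; lengths in m; the calibration is good to about 2 mm. A picture is of the moment at which its call begins: read the wrist's pose just before it. camera_model takes no time and is no camera call; for the wrist camera it gives the pose at the moment of the call.
- arm.job_done(): hands the job in, once; it reports no verdict.
The state is a dict: "t": time; "q": joint angles; "qd": joint speeds; "joint_efforts": joint torques, N m; "eef_pos": TCP position; "ee_rot": TCP orientation; "force": force on the tool from outside, world axes, zero at the start; "moment": the same for the moment, N m; "width": finger opening in m.
Only numpy, scipy, OpenCV 4.12 (cv2) and the standard library are available. Lean on these libraries where they do the work, as an engineer would, in place of code of your own. Each camera call takes 0.05 s, during which the arm holds its last target.

### The job

Pick up the glass dust slide by its upright tab, lay it flat on the open end of the grey reading stage and slide it, round bead first, under the two spring clips: they must ride up over the bead and snap down behind it. Push it fully home until it bears firmly on the steel end stop, wherever that is set, but gently, without ramming it, then let go and leave it clipped there. Leave everything else on the shelf where it stands.

Things in the scene. Friction and masses are not known exactly. Their poses are not given: they have to be found in the camera images.
- slide_tab (a point): Grip point of the dust slide (loose, 0.08-0.15 kg, flat on the shelf at z=0): middle of the upright aluminium tab at its rear, 28 mm above the slide's underside. Tab 24 mm long (x), 12 mm thick (y), top 40 mm above the underside. x points along the slide to its bead, the way it goes in; z up. Plate: aluminium-framed glass, 46 mm wide, 5 mm thick, 90 mm long with bead.
- slide_nose (a point): Foremost point of the slide's bead, on its centre line, 5 mm above the underside; 77 mm ahead of and 23 mm below slide_tab, same axes. The bead is a round bar 10 mm thick across the whole leading end, from the underside up to 10 mm: 5 mm proud of the plate.
- stop_face (a point): On the fixed grey reading stage (slab 210 x 90 mm, floor 14 mm above the shelf): centre line, 5 mm above the floor, where the adjustable end stop's face stands at its foremost setting; the bar is set somewhere 0 to 10 mm beyond (+x), not measured: feel for it. x points the way of insertion, y left, z up. Slab reaches 165 mm before this point (open end, -x), 45 mm beyond.
- stage_mouth (a point): On the stage floor, on the centre line, 75 mm before stop_face, same axes: lay the slide with its nose about here, clear of all. Aluminium rails 5 mm high stand 49 mm apart (1.5 mm play each side of the slide) from 42 mm before stop_face to the stop; flared lips, 5 mm high, lead into them from a mouth 67 mm wide at 66 mm before stop_face.
- end_stop: The end stop: a steel cross bar 48 mm wide, 7 mm thick, 9 mm high, clamped rigidly on a 10 mm slot in the stage floor. Origin: floor under stop_face (the slot, not the bar, whose face is 0 to 10 mm beyond it in +x); axes as stop_face. Bearing firmly means at least 6 N from the slide, about 11 N is right; more than 18 N is ramming.
- clip_left (a joint): Angle of the left spring clip (y = +13 mm of stop_face), rad: 0 empty, foot 3 mm over the floor; about 0.16 on the bead's crest; about 0.04 once snapped down on the plate behind the bead; spoilt beyond 0.4. Spring 0.4 N m/rad, preloaded, hinged 45 mm beyond the foot. The foot is 14 mm before stop_face, the turned-up toe reaches to 32 mm before it; top 27 mm over the floor.
- clip_right (a joint): The same for the right spring clip, y = -13 mm. Pushing the bead under both clips takes some 8 to 20 N, most just before its crest passes the feet, with the nose 9 mm short of stop_face; then it drops as they snap down. From 2 mm short, it drags with 2 to 6 N until the stop is met and the push rises hard (bearing = push less drag).
- wet_bulb_cup: Bystander: cream porcelain cup, 48 mm across, 45 mm high. Origin at its underside. Leave alone.
- stopwatch: Bystander: steel stopwatch, 52 mm disc with a crown, 13 mm high, lying flat. Origin at its underside. Leave alone.
- vane_tip: Bystander: teal plastic vane tip, 78 x 30 mm, 12 mm high. Origin at its underside. Leave alone.
- hygrometer: Bystander: copper frame on a 70 x 100 mm wooden foot, 162 mm high. Origin at its underside. Leave alone.
- lens_brush: Bystander: brush, 150 mm long. Leave alone.
- thermometer_tube: Bystander: brass tube, 100 mm long, 22 mm high, lying. Origin at its underside. Leave alone.
- slide_box: Bystander: closed wooden slide box 114 x 74 mm, 45 mm high. Origin at its underside. Leave alone.
There are look-alikes about, which are no part of the job. Of the things like the part that bears stop_face, leave any that is blue; of the rest the larger one is meant.

How it is judged:
On the way, in this order (a step that is already met when the one before it is completed fails the run):
1. the slide's bead is under both clips, which ride up on it (value of joint each of clip_left, clip_right above 0.1 rad and x of slide_nose in the frame of stop_face above -0.035 m and y of slide_nose in the frame of stop_face between -0.006 and 0.006 m).
2. both clips have snapped down behind the bead and the slide bears on the end stop with at least 6 N (value of joint clip_left between 0.02 and 0.075 rad and value of joint clip_right between 0.02 and 0.075 rad and x of slide_nose in the frame of stop_face above -0.0025 m and y of slide_nose in the frame of stop_face between -0.004 and 0.004 m and angle between the x axis of slide_nose and the x axis of stop_face, either way round below 0.06 rad and z of slide_nose in the frame of stop_face between -0.002 and 0.002 m and contact force between slide and end_stop above 6 N), for 0.15 s.
At the end, for the whole second after the job is handed in: The slide lies flat and released in the stage's guide, its nose no more than 2.5 mm short of stop_face (having borne on the stop), within 4 mm sideways and 0.06 rad of straight, both clips snapped down behind the bead (angles 0.02 to 0.075), at rest (value of joint clip_left between 0.02 and 0.075 rad and value of joint clip_right between 0.02 and 0.075 rad and x of slide_nose in the frame of stop_face above -0.0025 m and y of slide_nose in the frame of stop_face between -0.004 and 0.004 m and angle between the x axis of slide_nose and the x axis of stop_face, either way round below 0.06 rad and z of slide_nose in the frame of stop_face between -0.002 and 0.002 m and linear speed of slide below 0.01 m/s); the robot touches nothing.
It fails at once if the end stop is rammed: the slide presses on it with more than 18 N (contact force between slide and end_stop above 18 N).
It fails at once if a clip is bent beyond 0.4 rad (value of joint any of clip_left, clip_right above 0.4 rad).
It fails at once if the slide is tipped by more than 0.7 rad (angle between slide_tab's own z axis and vertical above 0.7 rad).
It fails at once if a bystander is moved by more than 30 mm (distance of any of wet_bulb_cup, stopwatch, vane_tip, hygrometer, lens_brush, thermometer_tube, slide_box from where it was at the start of the episode above 0.03 m).
It also fails if it takes over 64 s, if anything falls off the work surface, if the arm or the gripper's body presses on something with over 40 N, if the wrist force passes 120 N, or if a joint passes its speed limit or range.

## Working session

There is one attempt and no reset: what is moved stays moved. The work goes in short steps, Python scripts to look and compute and a tool call to move; the robot and the scene stay as the last step left them, time stands still between calls to the robot, and variables do not carry over. Pictures are saved under pics/ and viewed, and the job is handed in when it is done.

Besides the shell and the picture viewer there is one more tool, called after "Request:" in YAML: its name, and indented under it one key for each argument. jog_arm: Moves the arm, as the interface text tells. Its arguments: {"type":"object","properties":{"motion":{"type":"array"},"gripper":{"type":"number"},"newtons":{"type":"number"}},"required":["motion"]}

```bash
ls; mkdir -p pics
python3 - <<'E'
from station import arm
import cv2, numpy as np
s=arm.get_state(); print(s)
for n in ("scene","side","wrist"):
    m=arm.camera_model(n); print(n,m)
    f=arm.grab_frame(n); cv2.imwrite(f"pics/{n}0.png",f[:,:,::-1])
E
```

```text
pics
{'t': 0.0, 'q': array([ 1.39808405e+00,  3.59382615e-01,  1.10451319e-02, -3.64697904e-04,
       -1.22409536e+00, -2.88078658e-01]), 'qd': array([-6.65412246e-04,  1.82412800e-03,  6.05682160e-05, -6.27348968e-04,
       -1.90376916e-04,  4.25095823e-04]), 'joint_efforts': array([ 1.85792938e-03, -5.82717919e+01,  2.93053794e+01,  6.99704424e+00,
        6.73410657e-03, -1.72020459e-04]), 'eef_pos': array([0.2999632 , 0.60415112, 0.23661684]), 'ee_rot': array([ 0.08159983,  1.56912428, -1.95011164]), 'force': array([ 0.35681031, -0.21034923,  0.76939479]), 'moment': array([ 0.03406233,  0.04201155, -0.00742005]), 'width': 0.08762223821417141}
scene {'camera_matrix': array([[489.65607883,   0.        , 280.09200334],
       [  0.        , 489.65607883, 207.51492199],
       [  0.        ,   0.        ,   1.        ]]), 'eye': array([ 1.028031  , -0.71372416,  0.99188952]), 'attitude': array([-2.39237584,  0.02033824,  0.58196593])}
side {'camera_matrix': array([[483.64686056,   0.        , 281.34446784],
       [  0.        , 483.64686056, 207.68138046],
       [  0.        ,   0.        ,   1.        ]]), 'eye': array([0.09633073, 0.58907608, 0.9566982 ]), 'attitude': array([-2.44805826,  0.00440969, -2.47900771])}
wrist {'camera_matrix': array([[315.23530033,   0.        , 276.92344963],
       [  0.        , 315.23530033, 212.92732308],
       [  0.        ,   0.        ,   1.        ]]), 'eye': array([0.35895093, 0.57399532, 0.38330115]), 'attitude': array([ 2.88855579e+00, -1.13812643e-03, -2.03098546e+00])}
```

View pics/scene0.png

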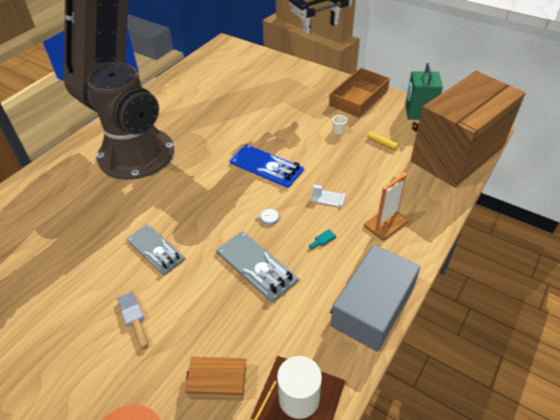

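View pics/side0.png

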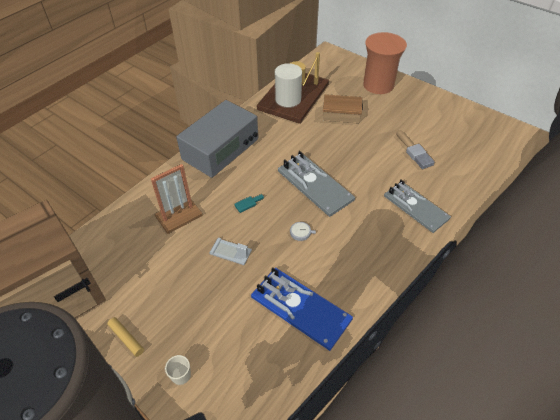

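View pics/wrist0.png

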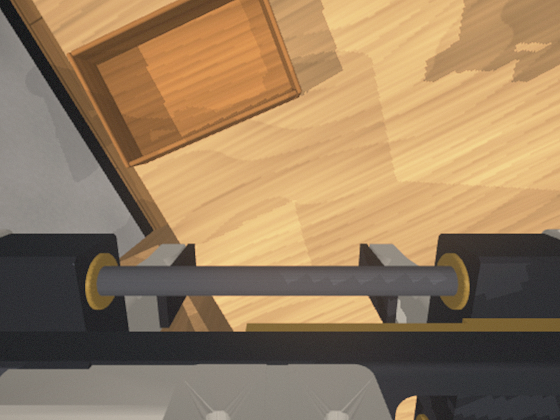

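The target is the large grey stage, at scene (257,265) and side (316,183). The slide is at scene (328,197) and side (231,250), with its tab at scene (317,190). Next I'll enlarge both for measuring.

```bash
cat > h.py <<'E'
import numpy as np, cv2
from scipy.spatial.transform import Rotation as Ro
def R(a): return Ro.from_euler('xyz',a).as_matrix()
def ray(m,u,v):
    K=m['camera_matrix']; d=R(m['attitude'])@np.linalg.solve(K,[u,v,1.]); return np.array(m['eye']),d
def onz(m,u,v,z):
    e,d=ray(m,u,v); return e+d*(z-e[2])/d[2]
def proj(m,p):
    c=R(m['attitude']).T@(np.array(p,float)-m['eye']); c=m['camera_matrix']@c; return c[:2]/c[2]
def tri(rs):
    A=np.zeros((3,3));b=np.zeros(3)
    for e,d in rs:
        d=d/np.linalg.norm(d);P=np.eye(3)-np.outer(d,d);A+=P;b+=P@e
    p=np.linalg.solve(A,b); res=[np.linalg.norm(np.cross(p-e,d/np.linalg.norm(d))) for e,d in rs]
    return p,res
E
python3 - <<'E'
from station import arm
from h import *
for n in("scene","side"): print(n,proj(arm.camera_model(n),[0,0,0]))
def crop(n,x,y,w,h,k):
    im=cv2.imread(f"pics/{n}0.png")[y:y+h,x:x+w]; return cv2.resize(im,None,fx=k,fy=k,interpolation=cv2.INTER_CUBIC)
cv2.imwrite("pics/c1.png",crop("scene",210,180,150,125,5))
cv2.imwrite("pics/c2.png",crop("side",205,145,155,120,5))
E
```

```text
scene [136.72335479 153.38537727]
side [496.83916902 353.165049  ]
```

View pics/c1.png

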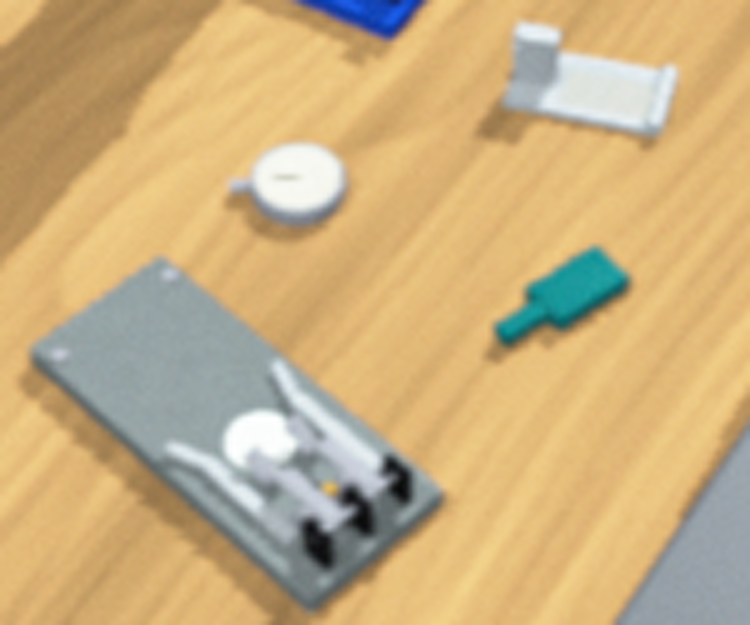

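View pics/c2.png

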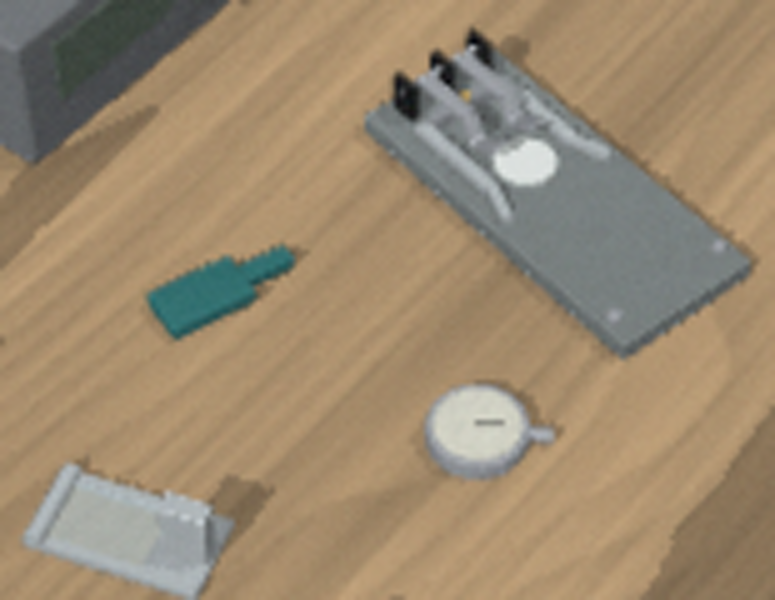

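```bash
cat > m.py <<'E'
from station import arm
from h import *
S=arm.camera_model("scene");D=arm.camera_model("side")
def cs(p): return (p[0]+.5)/5-.5+210,(p[1]+.5)/5-.5+180
def cd(p): return (p[0]+.5)/5-.5+205,(p[1]+.5)/5-.5+145
print("stage scene");A=[onz(S,*cs(p),.014) for p in [(160,258),(35,352),(315,606),(441,495)]]
print(np.round(A,4)); print([round(np.linalg.norm(A[i]-A[(i+1)%4]),4) for i in range(4)])
print("stage side");B=[onz(D,*cd(p),.014) for p in [(625,350),(752,262),(368,118)]]
print(np.round(B,4)); print([round(np.linalg.norm(B[i]-B[(i+1)%3]),4) for i in range(3)])
for nm,A2 in(("sc",A),):
    ax=((A2[3]+A2[2])-(A2[0]+A2[1]))/2; print("yaw",np.degrees(np.arctan2(ax[1],ax[0])))
e=B[2]-B[0]; print("yaw side",np.degrees(np.arctan2(e[1],e[0])), )
print("slide side plate z=.005/.0");
C=[onz(D,*cd(p),.004) for p in [(190,597),(235,520)]]; N=[onz(D,*cd(p),.008) for p in [(22,541),(72,464)]]
print(np.round(C+N,4), [np.linalg.norm(C[0]-N[0]),np.linalg.norm(C[1]-N[1]),np.linalg.norm(C[0]-C[1]),np.linalg.norm(N[0]-N[1])])
e=(N[0]+N[1]-C[0]-C[1]);print(np.degrees(np.arctan2(e[1],e[0])))
C=[onz(S,*cs(p),.004) for p in [(504,106)]]; N=[onz(S,*cs(p),.008) for p in [(677,68),(660,130)]]
print("slide scene",np.round(C+N,4),np.linalg.norm(N[0]-N[1]),np.linalg.norm(C[0]-N[1]))
t1,r1=tri([ray(S,*cs((537,30))),ray(D,*cd((188,506)))]);print("tab top tri",t1,r1)
print([np.round(onz(S,*cs(p),.04),4) for p in [(515,26),(558,34)]],[np.round(onz(D,*cd(p),.04),4) for p in [(166,497),(210,512)]])
E
python3 m.py
```

```text
stage scene
[[ 0.4727 -0.0891  0.014 ]
 [ 0.4561 -0.1733  0.014 ]
 [ 0.659  -0.2207  0.014 ]
 [ 0.6755 -0.1367  0.014 ]]
[np.float64(0.0858), np.float64(0.2084), np.float64(0.0856), np.float64(0.2083)]
stage side
[[ 0.4723 -0.0824  0.014 ]
 [ 0.4535 -0.1708  0.014 ]
 [ 0.6743 -0.1311  0.014 ]]
[np.float64(0.0904), np.float64(0.2244), np.float64(0.2078)]
yaw -13.17239506070314
yaw side -13.53434047459771
slide side plate z=.005/.0
[[0.5531 0.1576 0.004 ]
 [0.5648 0.1113 0.004 ]
 [0.6348 0.1844 0.008 ]
 [0.6468 0.1366 0.008 ]] [np.float64(0.08601681521309962), np.float64(0.08588081612000308), np.float64(0.047739439818295634), np.float64(0.04930685612069805)]
17.656867236059874
slide scene [[0.5635 0.1094 0.004 ]
 [0.6323 0.1833 0.008 ]
 [0.6471 0.1361 0.008 ]] 0.04942293174574281 0.0878401836792132
tab top tri [0.56756313 0.13744739 0.04231159] [np.float64(0.0006921386057829705), np.float64(0.0006921386057828359)]
[array([0.554 , 0.1353, 0.04  ]), array([0.5773, 0.1425, 0.04  ])] [array([0.5808, 0.1391, 0.04  ]), array([0.5591, 0.133 , 0.04  ])]
```

```bash
cat >> h.py <<'E'
def plan(st,p,jaw_deg,pos=None):
    """shift in tool axes to TCP p with tool z (jaw) along jaw_deg mod 180"""
    T=R(st['ee_rot']); d=T.T@(np.array(p)-(st['eef_pos'] if pos is None else pos))
    a=np.degrees(np.arctan2(T[1,2],T[0,2]));
    tw=-(jaw_deg-a)  # tool x is down -> twist about it is opposite to yaw
    tw=(tw+90)%180-90
    return np.round(d,4),round(tw,2),round(a,2)
E
python3 - <<'E'
from station import arm
from h import *
S=arm.camera_model("scene");D=arm.camera_model("side")
for n,u,v in [("hyg foot l",366,228),("hyg foot bot",384,237),("hyg foot r",408,218),("greybox left bottom",333,310),("greybox bottom",375,343)]:print(n,onz(S,u,v,0))
for n,u,v in [("hyg foot side",200,215),("greybox bot corner",212,172),("l",182,150),("case r",258,135)]:print(n,onz(D,u,v,0))
st=arm.get_state();T=R(st['ee_rot']);print(T)
print(plan(st,[.568,.1375,.15],107.5))
E
```

```text
hyg foot l [0.73737837 0.10571382 0.        ]
hyg foot bot [0.79067914 0.1029856  0.        ]
hyg foot r [0.81664455 0.19782763 0.        ]
greybox left bottom [ 0.78510422 -0.15880217  0.        ]
greybox bottom [ 0.90275821 -0.18160235  0.        ]
hyg foot side [0.73755266 0.11037219 0.        ]
greybox bot corner [ 8.17568753e-01 -1.92366101e-02 -1.11022302e-16]
l [ 0.94540886 -0.03052489  0.        ]
case r [ 8.14135847e-01 -2.12438233e-01  1.11022302e-16]
[[-4.62794791e-04  8.95655449e-01 -4.44748359e-01]
 [-1.17783701e-03 -4.44748586e-01 -8.95654681e-01]
 [-9.99999199e-01  1.09336755e-04  1.26076346e-03]]
(array([0.0873, 0.4476, 0.2988]), np.float64(-43.91), np.float64(-116.41))
```

Request:
jog_arm:
  motion:
    - {"dx": 0.002, "dy": 0.015, "dz": 0.01, "twist": -2}
    - {"dx": 0.006, "dy": 0.045, "dz": 0.03, "twist": -5}
    - {"dx": 0.01, "dy": 0.08, "dz": 0.053, "twist": -9}
    - {"dx": 0.013, "dy": 0.115, "dz": 0.077, "twist": -13}
    - {"dx": 0.016, "dy": 0.15, "dz": 0.1, "twist": -17}
    - {"dx": 0.02, "dy": 0.185, "dz": 0.123, "twist": -21}
    - {"dx": 0.024, "dy": 0.22, "dz": 0.147, "twist": -25}
    - {"dx": 0.027, "dy": 0.255, "dz": 0.17, "twist": -29}
    - {"dx": 0.031, "dy": 0.29, "dz": 0.193, "twist": -33}
    - {"dx": 0.035, "dy": 0.325, "dz": 0.217, "twist": -37}
    - {"dx": 0.039, "dy": 0.36, "dz": 0.24, "twist": -40}
    - {"dx": 0.042, "dy": 0.395, "dz": 0.264, "twist": -43}
    - {"dx": 0.044, "dy": 0.425, "dz": 0.284, "twist": -43.9}
    - {"dx": 0.046, "dy": 0.442, "dz": 0.295, "twist": -43.9}
    - {"dx": 0.047, "dy": 0.4476, "dz": 0.2988, "twist": -43.9}
    - {"dx": 0.047, "dy": 0.4476, "dz": 0.2988, "twist": -43.9}
    - {"dx": 0.047, "dy": 0.4476, "dz": 0.2988, "twist": -43.9}

```text
t: 1.57
eef_pos: [0.568, 0.1379, 0.1903]
ee_rot: [-1.654, 1.57, -2.92]
force: [0.5, 0.7, 0.5]
width: 0.0877
```

Run:
```python
from station import arm
from h import *
st=arm.get_state();print(st['t'],st['eef_pos'],st['ee_rot'],st['force'])
m=arm.camera_model("wrist");print(m['eye'],m['attitude'])
np.savez("w1",**m)
f=arm.grab_frame("wrist");cv2.imwrite("pics/w1.png",f[:,:,::-1])
print(proj(m,[.568,.1375,.04]))
```

```text
1.5667 [0.56802732 0.1378562  0.19028198] [-1.65389255  1.57026962 -2.92028251] [0.49518223 0.66165592 0.49391932]
[0.63091364 0.15757497 0.33683028] [ 2.88787218e+00 -3.15579811e-04 -1.26573452e+00]
[277.0875011 201.9503952]
```

View pics/w1.png

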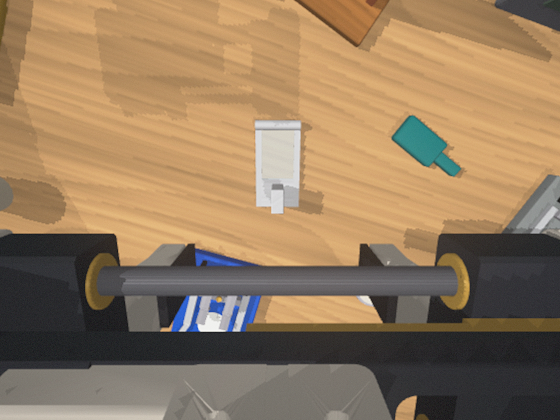

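The wrist view shows the slide standing almost vertical in the picture. Its tab is at about (277,200) and its bead at row 125. I'll refine those numbers from an enlargement.

Run:
```python
import cv2
im=cv2.imread("pics/w1.png")[110:225,230:330];cv2.imwrite("pics/c3.png",cv2.resize(im,None,fx=5,fy=5,interpolation=cv2.INTER_NEAREST))
```

```text
(no output)
```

View pics/c3.png

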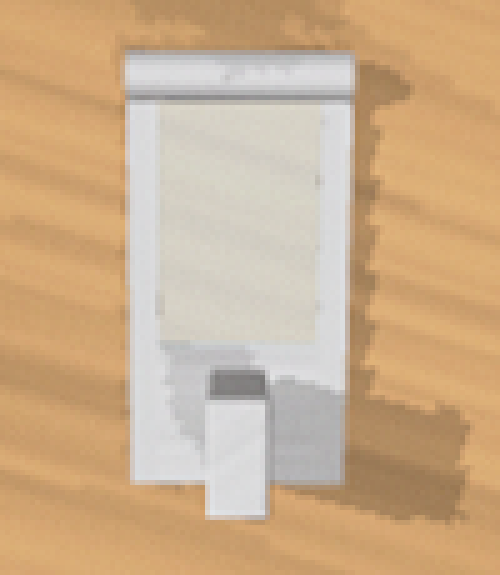

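Run:
```python
from h import *
m=dict(np.load("w1.npz"))
c=lambda p:((p[0]+.5)/5-.5+230,(p[1]+.5)/5-.5+110)
n=onz(m,*c((240,52)),.006);r=onz(m,*c((238,484)),.004)
t1=onz(m,*c((237,400)),.04);t2=onz(m,*c((237,518)),.04)
print(n,r,np.linalg.norm(n-r),"yaw",np.degrees(np.arctan2(*(n-r)[1::-1])))
print(t1,t2,np.linalg.norm(t1-t2),(t1+t2)/2)
d=(n-r)/np.linalg.norm(n-r);print("tab from nose",n-.077*d)
```

```text
[0.64155006 0.16010042 0.006     ] [0.55569234 0.13346377 0.004     ] 0.08991695919439709 yaw 17.236075216618406
[0.57948586 0.14120601 0.04      ] [0.55728588 0.13421394 0.04      ] 0.023275055692027126 [0.56838587 0.13770997 0.04      ]
tab from nose [0.56802617 0.13729024 0.00428731]
```

Request:
jog_arm:
  motion:
    - {"dx": 0.02}
    - {"dx": 0.05}
    - {"dx": 0.085}
    - {"dx": 0.115}
    - {"dx": 0.14}
    - {"dx": 0.156}
    - {"dx": 0.165}
    - {"dx": 0.1695}
    - {"dx": 0.1695}
    - {"dx": 0.1695}
  gripper: 0.05

```text
invalid input
```

Request:
jog_arm:
  motion:
    - {"dx": 0}
    - {"dx": 0}
    - {"dx": 0}
    - {"dx": 0}
    - {"dx": 0}
    - {"dx": 0}
    - {"dx": 0}
    - {"dx": 0}
  gripper: 0
  newtons: 50

```text
invalid input
```

Request:
jog_arm:
  motion:
    - {"dx": 0.02, "dy": 0, "dz": 0, "twist": 0}
    - {"dx": 0.05, "dy": 0, "dz": 0, "twist": 0}
    - {"dx": 0.085, "dy": 0, "dz": 0, "twist": 0}
    - {"dx": 0.115, "dy": 0, "dz": 0, "twist": 0}
    - {"dx": 0.14, "dy": 0, "dz": 0, "twist": 0}
    - {"dx": 0.156, "dy": 0, "dz": 0, "twist": 0}
    - {"dx": 0.165, "dy": 0, "dz": 0, "twist": 0}
    - {"dx": 0.1695, "dy": 0, "dz": 0, "twist": 0}
    - {"dx": 0.1695, "dy": 0, "dz": 0, "twist": 0}
    - {"dx": 0.1695, "dy": 0, "dz": 0, "twist": 0}
  gripper: 0.05

```text
t: 2.45
eef_pos: [0.5687, 0.1388, 0.022]
ee_rot: [1.678, 1.569, 0.414]
force: [-0.0, 0.5, 0.5]
width: 0.0502
```

Request:
jog_arm:
  motion:
    - {"dx": 0.001, "dy": 0, "dz": 0, "twist": 0}
    - {"dx": 0.001, "dy": 0, "dz": 0, "twist": 0}
    - {"dx": 0.001, "dy": 0, "dz": 0, "twist": 0}
    - {"dx": 0.001, "dy": 0, "dz": 0, "twist": 0}
    - {"dx": 0.001, "dy": 0, "dz": 0, "twist": 0}
    - {"dx": 0.001, "dy": 0, "dz": 0, "twist": 0}
    - {"dx": 0.001, "dy": 0, "dz": 0, "twist": 0}
    - {"dx": 0.001, "dy": 0, "dz": 0, "twist": 0}
  gripper: 0
  newtons: 50

```text
t: 3.12
eef_pos: [0.5683, 0.1379, 0.0202]
ee_rot: [0.832, 1.571, -0.434]
force: [0.4, -0.1, 1.7]
width: 0.0117
```

Run:
```python
from station import arm
from h import *
st=arm.get_state();print(plan(st,[.466,-.130,.12],-103.35))
```

```text
(array([-0.0998, -0.1781,  0.2247]), np.float64(30.85), np.float64(-72.5))
```

Request:
jog_arm:
  motion:
    - {"dx": -0.015, "dy": 0, "dz": 0, "twist": 0}
    - {"dx": -0.04, "dy": 0, "dz": 0, "twist": 0}
    - {"dx": -0.065, "dy": -0.005, "dz": 0.006, "twist": 1}
    - {"dx": -0.085, "dy": -0.016, "dz": 0.02, "twist": 3}
    - {"dx": -0.095, "dy": -0.036, "dz": 0.045, "twist": 6}
    - {"dx": -0.0998, "dy": -0.06, "dz": 0.075, "twist": 10}
    - {"dx": -0.0998, "dy": -0.084, "dz": 0.105, "twist": 14}
    - {"dx": -0.0998, "dy": -0.108, "dz": 0.136, "twist": 18}
    - {"dx": -0.0998, "dy": -0.132, "dz": 0.166, "twist": 22}
    - {"dx": -0.0998, "dy": -0.152, "dz": 0.191, "twist": 26}
    - {"dx": -0.0998, "dy": -0.167, "dz": 0.21, "twist": 29}
    - {"dx": -0.0998, "dy": -0.175, "dz": 0.221, "twist": 30.3}
    - {"dx": -0.0998, "dy": -0.1781, "dz": 0.2247, "twist": 30.8}
    - {"dx": -0.0998, "dy": -0.1781, "dz": 0.2247, "twist": 30.8}
    - {"dx": -0.0998, "dy": -0.1781, "dz": 0.2247, "twist": 30.8}
    - {"dx": -0.0998, "dy": -0.1781, "dz": 0.2247, "twist": 30.8}

```text
t: 4.45
eef_pos: [0.4663, -0.1293, 0.1198]
ee_rot: [2.04, 1.571, 0.238]
force: [0.4, -0.8, -0.6]
width: 0.0115
```

Run:
```python
from station import arm
from h import *
st=arm.get_state();print(st['t'],st['eef_pos'],plan(st,[.466,-.130,.12],-103.35),st['force'],st['width'])
m=arm.camera_model("wrist")
np.savez("w2",**m)
f=arm.grab_frame("wrist");cv2.imwrite("pics/w2.png",f[:,:,::-1])
for n in("scene","side"):cv2.imwrite(f"pics/{n}2.png",arm.grab_frame(n)[:,:,::-1])
print(proj(m,[.624,-.167,.019]))
```

```text
4.45 [ 0.46632196 -0.12932961  0.11984335] (array([-0.0002, -0.0002,  0.0007]), np.float64(0.12), np.float64(-103.23)) [ 0.40899123 -0.76327774 -0.59973055] 0.011495965124917242
[276.78339722 -13.75124138]
```

View pics/w2.png

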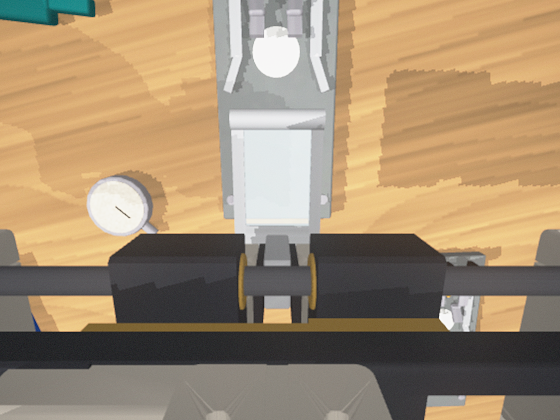

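View pics/scene2.png

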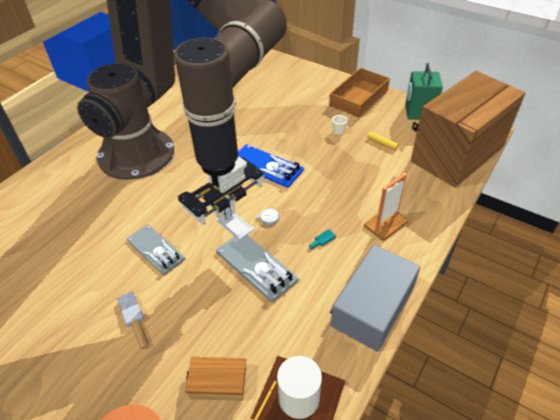

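The wrist view shows the slide held straight, with its bead at rows 112-128 and columns 230-327. The stage lies behind it, with lips ending near (233,90) and (320,90) and side edges at about columns 216 and 336. I'll measure both edges for the sideways offset and the yaw.

Run:
```python
import cv2
im=cv2.imread("pics/w2.png")[0:235,200:350];cv2.imwrite("pics/c4.png",cv2.resize(im[:120],None,fx=5,fy=5,interpolation=cv2.INTER_NEAREST));cv2.imwrite("pics/c5.png",cv2.resize(im[115:],None,fx=5,fy=5,interpolation=cv2.INTER_NEAREST))
```

```text
(no output)
```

View pics/c4.png

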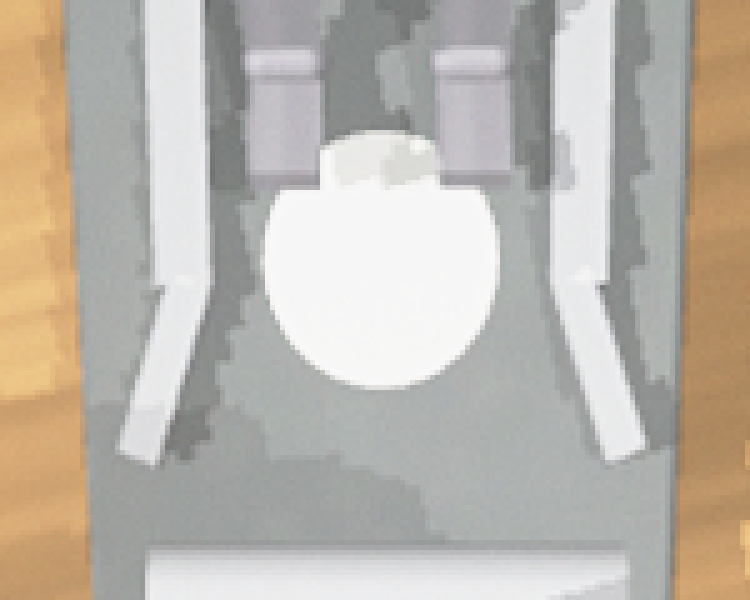

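View pics/c5.png

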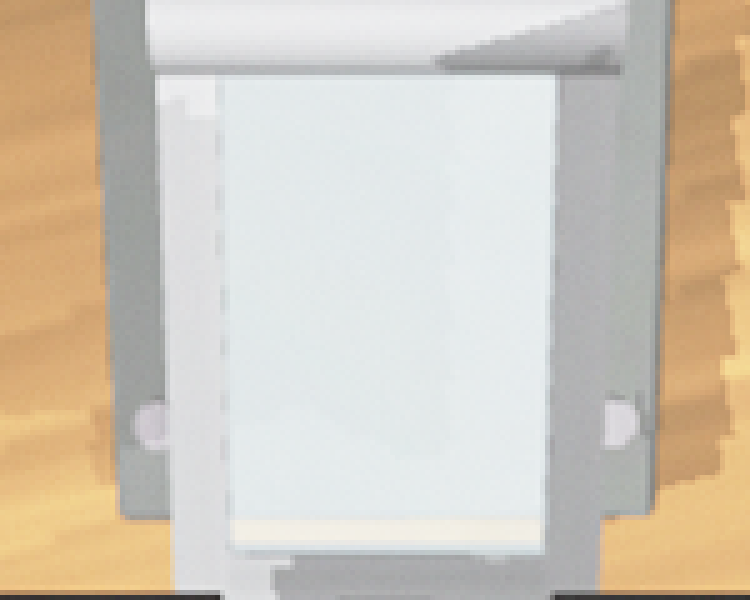

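Run:
```python
from h import *
m=dict(np.load("w2.npz"))
c=lambda x,y,r0=0:((x+.5)/5-.5+200,(y+.5)/5-.5+r0)
o=lambda z,*a:onz(m,*c(*a),z)
P=dict(Lf=o(.014,66,20),Lr=o(.014,120,515,115),Rf=o(.014,693,20),Rr=o(.014,652,515,115))
ax=(P['Lf']+P['Rf']-P['Lr']-P['Rr']);yaw=np.arctan2(ax[1],ax[0]);print("yaw",np.degrees(yaw),[np.degrees(np.arctan2(*(P[a+'f']-P[a+'r'])[1::-1])) for a in 'LR'])
X=np.array([np.cos(yaw),np.sin(yaw),0]);Y=np.array([-X[1],X[0],0])
rm=(P['Lr']+P['Rr'])/2; fm=(P['Lf']+P['Rf'])/2
print("widths",[np.dot(P['L'+a]-P['R'+a],Y) for a in 'rf'])
print("stop from rear",rm+.165*X)
li,ri=o(.019,157,465),o(.019,607,462); print("mouth",np.linalg.norm(li-ri),(li+ri)/2+.066*X)
li,ri=o(.019,210,280),o(.019,551,280); print("rail",np.linalg.norm(li-ri),(li+ri)/2+.042*X)
# slide: underside z=.1
zb=.0997
nl,nr=o(zb+.005,145,550),o(zb+.005,630,550); n=(nl+nr)/2; print("nose",n,np.linalg.norm(nl-nr))
rl,rr=o(zb+.005,172,575,115),o(zb+.005,600,575,115)
print(np.linalg.norm(rl-rr)); s=n-(rl+rr)/2; print("slide yaw",np.degrees(np.arctan2(s[1],s[0])))
np.savez("stage",yaw=yaw)
```

```text
yaw -12.863416970614162 [np.float64(-12.83080429901488), np.float64(-12.896032250266842)]
widths [np.float64(0.08833525833372731), np.float64(0.08851356635503976)]
stop from rear [ 0.62387829 -0.1659855   0.014     ]
mouth 0.06639306899104422 [ 0.62214094 -0.16556373  0.019     ]
rail 0.048968679313076746 [ 0.62290008 -0.16568918  0.019     ]
nose [ 0.54046083 -0.14762069  0.1047    ] 0.04738152445649651
0.04598545132049635
slide yaw -13.335844267444587
```

Request:
jog_arm:
  motion:
    - {"dx": 0.015, "dy": 0, "dz": 0, "twist": -0.2}
    - {"dx": 0.035, "dy": 0, "dz": 0, "twist": -0.4}
    - {"dx": 0.055, "dy": 0, "dz": 0, "twist": -0.4}
    - {"dx": 0.07, "dy": 0, "dz": 0, "twist": -0.4}
    - {"dx": 0.078, "dy": 0, "dz": 0, "twist": -0.4}
    - {"dx": 0.0825, "dy": 0, "dz": 0, "twist": -0.4}
    - {"dx": 0.0835, "dy": 0, "dz": 0, "twist": -0.4}
    - {"dx": 0.0835, "dy": 0, "dz": 0, "twist": -0.4}
    - {"dx": 0.0835, "dy": 0, "dz": 0, "twist": -0.4}
    - {"dx": 0.0835, "dy": 0, "dz": 0, "twist": -0.4}

```text
t: 5.43
eef_pos: [0.4666, -0.1299, 0.0372]
ee_rot: [1.87, 1.569, 0.075]
force: [-0.3, -0.1, -1.4]
width: 0.0117
```

Run:
```python
from station import arm
from h import *
st=arm.get_state();print(st['t'],st['eef_pos'],plan(st,st['eef_pos'],-102.8),st['force'],st['width'])
m=arm.camera_model("wrist")
np.savez("w3",**m)
f=arm.grab_frame("wrist");cv2.imwrite("pics/w3.png",f[:,:,::-1])
im=f[0:240,180:360,::-1];cv2.imwrite("pics/c6.png",cv2.resize(im[:150],None,fx=4,fy=4,interpolation=cv2.INTER_NEAREST));cv2.imwrite("pics/c7.png",cv2.resize(im[110:],None,fx=4,fy=4,interpolation=cv2.INTER_NEAREST))
```

```text
5.4333 [ 0.46656264 -0.12986799  0.03718931] (array([0., 0., 0.]), np.float64(-0.09), np.float64(-102.89)) [-0.31959682 -0.13423808 -1.37857825] 0.011656431563705275
```

View pics/c6.png

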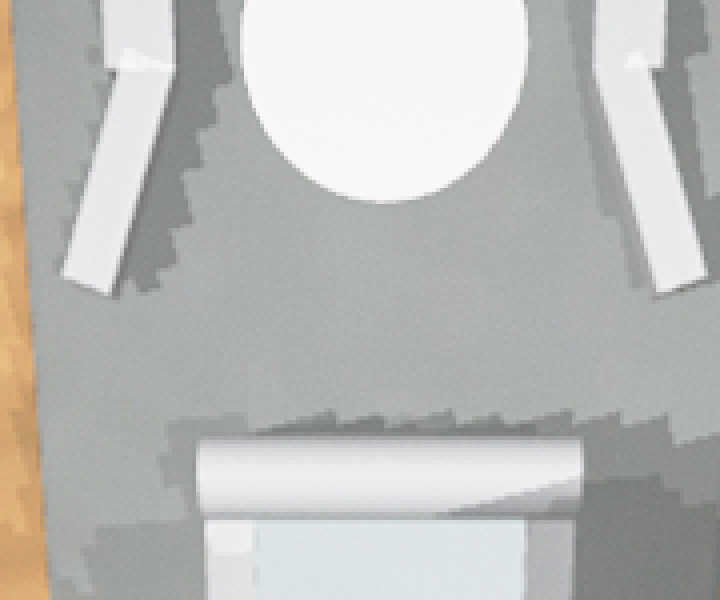

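View pics/c7.png

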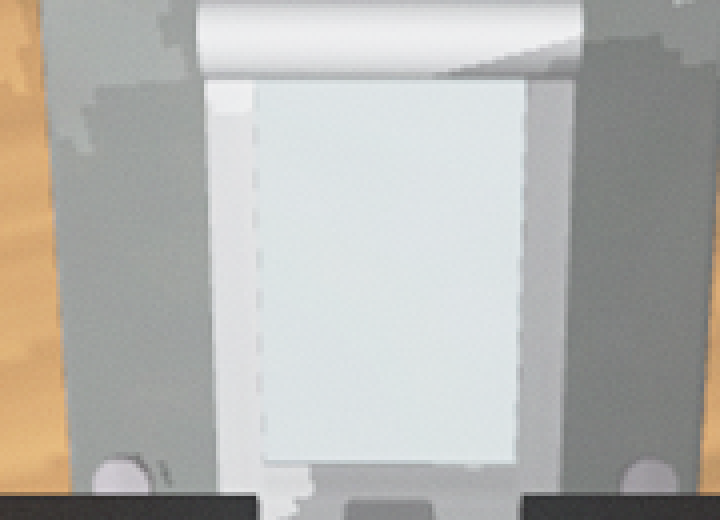

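The slide is parallel to the rails and about 0.6 mm to the right: its mid column is 390, the rails' is 385. I'll correct that and lower the slide onto the floor.

Request:
jog_arm:
  motion:
    - {"dx": 0.0007, "dy": 0, "dz": -0.0006, "twist": 0}
    - {"dx": 0.0015, "dy": 0, "dz": -0.0006, "twist": 0}
    - {"dx": 0.002, "dy": 0, "dz": -0.0006, "twist": 0}
    - {"dx": 0.0025, "dy": 0, "dz": -0.0006, "twist": 0}
    - {"dx": 0.0025, "dy": 0, "dz": -0.0006, "twist": 0}
    - {"dx": 0.0025, "dy": 0, "dz": -0.0006, "twist": 0}

```text
t: 5.98
eef_pos: [0.4661, -0.1294, 0.0341]
ee_rot: [1.538, 1.571, -0.258]
force: [-2.1, 0.6, 4.8]
width: 0.0118
```

Request:
jog_arm:
  motion:
    - {"dx": -0.0004, "dy": 0.002, "dz": 0, "twist": 0}
    - {"dx": -0.0004, "dy": 0.005, "dz": 0, "twist": 0}
    - {"dx": -0.0004, "dy": 0.009, "dz": 0, "twist": 0}
    - {"dx": -0.0004, "dy": 0.013, "dz": 0, "twist": 0}
    - {"dx": -0.0004, "dy": 0.017, "dz": 0, "twist": 0}
    - {"dx": -0.0004, "dy": 0.021, "dz": 0, "twist": 0}
    - {"dx": -0.0004, "dy": 0.025, "dz": 0, "twist": 0}
    - {"dx": -0.0004, "dy": 0.029, "dz": 0, "twist": 0}
    - {"dx": -0.0004, "dy": 0.032, "dz": 0, "twist": 0}
    - {"dx": -0.0004, "dy": 0.034, "dz": 0, "twist": 0}
    - {"dx": -0.0004, "dy": 0.035, "dz": 0, "twist": 0}
    - {"dx": -0.0004, "dy": 0.035, "dz": 0, "twist": 0}

```text
t: 6.98
eef_pos: [0.5003, -0.1372, 0.0342]
ee_rot: [2.064, 1.571, 0.268]
force: [-0.0, 0.1, -0.9]
width: 0.0117
```

Run:
```python
from station import arm
from h import *
st=arm.get_state();print(st['t'],st['eef_pos'],st['force'],st['moment'],st['width'],plan(st,st['eef_pos'],-102.8))
f=arm.grab_frame("wrist");cv2.imwrite("pics/w4.png",f[:,:,::-1])
im=f[20:170,180:360,::-1];cv2.imwrite("pics/c8.png",cv2.resize(im,None,fx=4,fy=4,interpolation=cv2.INTER_NEAREST))
```

```text
6.9833 [ 0.50032771 -0.13723589  0.03422083] [-0.00884149  0.08854228 -0.92983107] [-0.07763555 -0.03411069  0.00461365] 0.01168057215555127 (array([0., 0., 0.]), np.float64(-0.11), np.float64(-102.91))
```

View pics/c8.png

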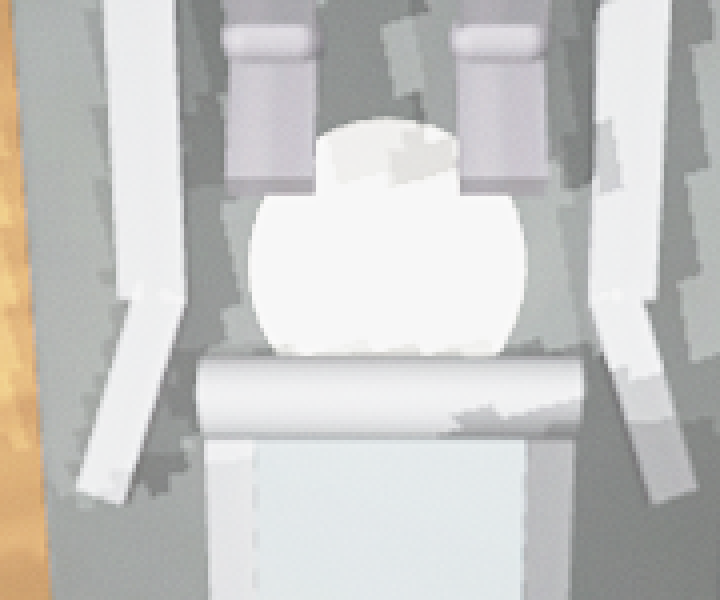

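Request:
jog_arm:
  motion:
    - {"dx": 0, "dy": 0.002, "dz": -0.0003, "twist": 0}
    - {"dx": 0, "dy": 0.004, "dz": -0.0003, "twist": 0}
    - {"dx": 0, "dy": 0.006, "dz": -0.0003, "twist": 0}
    - {"dx": 0, "dy": 0.008, "dz": -0.0003, "twist": 0}
    - {"dx": 0, "dy": 0.01, "dz": -0.0003, "twist": 0}
    - {"dx": 0, "dy": 0.012, "dz": -0.0003, "twist": 0}
    - {"dx": 0, "dy": 0.014, "dz": -0.0003, "twist": 0}
    - {"dx": 0, "dy": 0.014, "dz": -0.0003, "twist": 0}

```text
t: 7.7
eef_pos: [0.5144, -0.1401, 0.0343]
ee_rot: [1.543, 1.571, -0.253]
force: [0.4, -1.0, -0.8]
width: 0.0114
```

```bash
cat > s.py <<'E'
from station import arm
from h import *
import sys
st=arm.get_state();X=np.array([np.cos(np.radians(-12.86)),np.sin(np.radians(-12.86)),0]);Y=np.array([-X[1],X[0],0])
n=st['eef_pos']-[.6231,-.1657,.0342]
print("t",round(st['t'],2),"noseX(mm)",round(1e3*n@X+77,2),"y",round(1e3*n@Y,2),"z",round(n[2]*1e3,2),"F along/lat/z",np.round([st['force']@X,st['force']@Y,st['force'][2]],2),"M",np.round(st['moment'],2),"w",st['width'],plan(st,st['eef_pos'],-102.86)[1])
if len(sys.argv)>1:
    k=sys.argv[1];f=arm.grab_frame("wrist")[0:150,180:360,::-1];cv2.imwrite(f"pics/z{k}.png",cv2.resize(f,None,fx=4,fy=4,interpolation=cv2.INTER_NEAREST))
E
python3 s.py 1
```

```text
t 7.7 noseX(mm) -34.7 y 0.76 z 0.06 F along/lat/z [ 0.62 -0.88 -0.83] M [-0.02  0.04  0.01] w 0.011350853864128029 -0.04
```

View pics/z1.png

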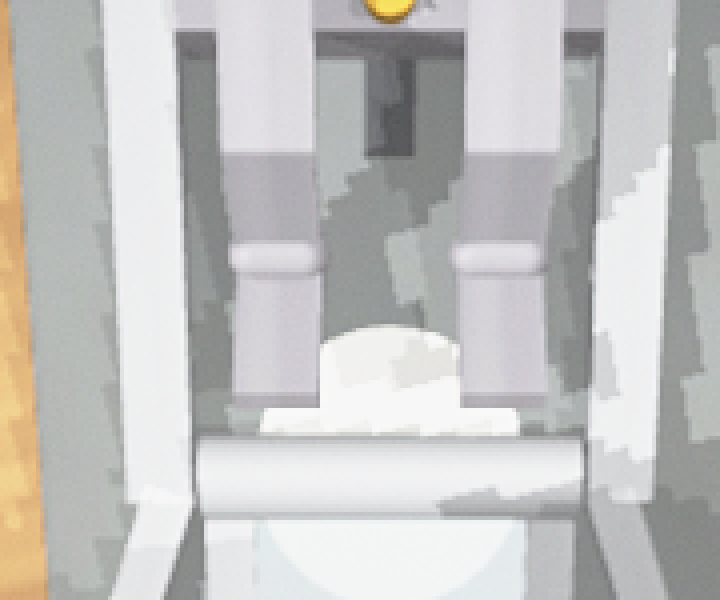

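Run:
```python
from station import arm
from h import *
m=arm.camera_model("wrist");X=np.array([np.cos(np.radians(-12.86)),np.sin(np.radians(-12.86)),0]);P=np.array([.6231,-.1657,0])
c=lambda x,y:((x+.5)/4-.5+180,(y+.5)/4-.5)
for n,a,z in[("bar top edge",(390,31),.023),("bar bottom",(390,57),.014),("nose",(390,437),.019),("toe",(390,403),.03),("rail start",(390,500),.019),("foot bend",(390,272),.019)]: print(n,1e3*(onz(m,*c(*a),z)-P)@X)
```

```text
bar top edge 7.155955840387237
bar bottom 7.486908330039595
nose -35.31109990609472
toe -32.37641545822056
rail start -42.719639215654425
foot bend -16.71859949890108
```

Request:
jog_arm:
  motion:
    - {"dx": 0, "dy": 0.001, "dz": 0, "twist": 0}
    - {"dx": 0, "dy": 0.002, "dz": 0, "twist": 0}
    - {"dx": 0, "dy": 0.003, "dz": 0, "twist": 0}
    - {"dx": 0, "dy": 0.004, "dz": 0, "twist": 0}
    - {"dx": 0, "dy": 0.005, "dz": 0, "twist": 0}
    - {"dx": 0, "dy": 0.006, "dz": 0, "twist": 0}
    - {"dx": 0, "dy": 0.007, "dz": 0, "twist": 0}
    - {"dx": 0, "dy": 0.008, "dz": 0, "twist": 0}
    - {"dx": 0, "dy": 0.009, "dz": 0, "twist": 0}
    - {"dx": 0, "dy": 0.01, "dz": 0, "twist": 0}
    - {"dx": 0, "dy": 0.01, "dz": 0, "twist": 0}

```text
t: 8.67
eef_pos: [0.5239, -0.1423, 0.0343]
ee_rot: [1.608, 1.571, -0.188]
force: [0.4, -0.3, -1.2]
width: 0.0116
```

```bash
python3 s.py
```

```text
t 8.67 noseX(mm) -24.94 y 0.76 z 0.08 F along/lat/z [ 0.45 -0.25 -1.23] M [-0.03 -0.01  0.01] w 0.011589680130819265 -0.04
```

Request:
jog_arm:
  motion:
    - {"dx": 0, "dy": 0.001, "dz": 0, "twist": 0}
    - {"dx": 0, "dy": 0.002, "dz": 0, "twist": 0}
    - {"dx": 0, "dy": 0.003, "dz": 0, "twist": 0}
    - {"dx": 0, "dy": 0.004, "dz": 0, "twist": 0}
    - {"dx": 0, "dy": 0.005, "dz": 0, "twist": 0}
    - {"dx": 0, "dy": 0.006, "dz": 0, "twist": 0}
    - {"dx": 0, "dy": 0.007, "dz": 0, "twist": 0}
    - {"dx": 0, "dy": 0.008, "dz": 0, "twist": 0}

```text
t: 9.33
eef_pos: [0.5278, -0.1441, 0.0342]
ee_rot: [-1.376, 1.565, 3.111]
force: [-12.8, 3.2, 14.0]
width: 0.0115
```

```bash
python3 s.py
```

```text
t 9.33 noseX(mm) -20.7 y -0.12 z 0.03 F along/lat/z [-13.24   0.3   14.  ] M [1.35 4.31 0.09] w 0.01152358552060585 -0.08
```

Request:
jog_arm:
  motion:
    - {"dx": 0, "dy": 0.0005, "dz": 0, "twist": 0}
    - {"dx": 0, "dy": 0.001, "dz": 0, "twist": 0}
    - {"dx": 0, "dy": 0.0015, "dz": 0, "twist": 0}
    - {"dx": 0, "dy": 0.002, "dz": 0, "twist": 0}
    - {"dx": 0, "dy": 0.0025, "dz": 0, "twist": 0}
    - {"dx": 0, "dy": 0.003, "dz": 0, "twist": 0}

```text
t: 9.83
eef_pos: [0.5298, -0.1448, 0.0343]
ee_rot: [-1.376, 1.563, 3.11]
force: [-15.9, 4.2, 16.9]
width: 0.0119
```

```bash
python3 s.py
```

```text
t 9.83 noseX(mm) -18.66 y -0.38 z 0.06 F along/lat/z [-16.41   0.52  16.93] M [1.61 5.33 0.04] w 0.011855908380576118 -0.1
```

```bash
python3 s.py 2
```

```text
t 9.83 noseX(mm) -18.66 y -0.38 z 0.06 F along/lat/z [-16.41   0.52  16.93] M [1.61 5.33 0.04] w 0.011855908380576118 -0.1
```

View pics/z2.png

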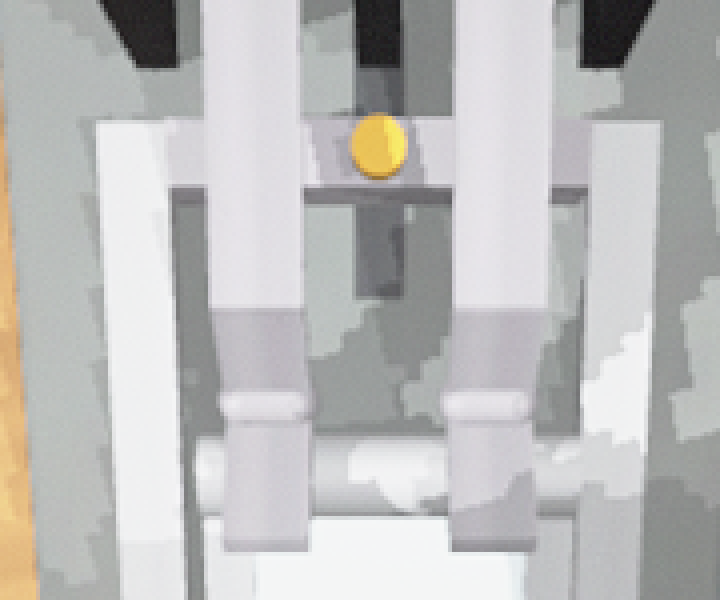

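Request:
jog_arm:
  motion:
    - {"dx": -0.0004, "dy": 0, "dz": -0.0003, "twist": 0}
    - {"dx": -0.0008, "dy": 0.0005, "dz": -0.0006, "twist": 0}
    - {"dx": -0.0008, "dy": 0.001, "dz": -0.0008, "twist": 0}
    - {"dx": -0.0008, "dy": 0.0015, "dz": -0.0008, "twist": 0}
    - {"dx": -0.0008, "dy": 0.002, "dz": -0.0008, "twist": 0}

```text
t: 10.3
eef_pos: [0.5309, -0.1447, 0.0345]
ee_rot: [-1.365, 1.561, 3.121]
force: [-16.7, 2.4, 14.3]
width: 0.0119
```

```bash
python3 s.py
```

```text
t 10.3 noseX(mm) -17.6 y -0.04 z 0.26 F along/lat/z [-16.85  -1.38  14.33] M [ 1.08  5.56 -0.05] w 0.011887829603186224 -0.14
```

Request:
jog_arm:
  motion:
    - {"dx": -0.0005, "dy": 0.0005, "dz": 0, "twist": 0}
    - {"dx": -0.001, "dy": 0.001, "dz": 0, "twist": 0}
    - {"dx": -0.001, "dy": 0.0015, "dz": 0, "twist": 0}
    - {"dx": -0.001, "dy": 0.002, "dz": 0, "twist": 0}
    - {"dx": -0.001, "dy": 0.0025, "dz": 0, "twist": 0}
    - {"dx": -0.001, "dy": 0.003, "dz": 0, "twist": 0}

```text
t: 10.8
eef_pos: [0.5327, -0.1451, 0.0348]
ee_rot: [-1.39, 1.559, 3.095]
force: [-16.4, 4.1, 9.6]
width: 0.0118
```

```bash
python3 s.py
```

```text
t 10.8 noseX(mm) -15.74 y -0.09 z 0.58 F along/lat/z [-16.94   0.39   9.56] M [ 1.31  5.58 -0.02] w 0.011792506119724306 -0.15
```

Request:
jog_arm:
  motion:
    - {"dx": 0, "dy": 0.0005, "dz": 0, "twist": 0}
    - {"dx": 0, "dy": 0.001, "dz": 0, "twist": 0}
    - {"dx": 0, "dy": 0.0015, "dz": 0, "twist": 0}
    - {"dx": 0, "dy": 0.002, "dz": 0, "twist": 0}

```text
t: 11.13
eef_pos: [0.5384, -0.1456, 0.0349]
ee_rot: [-1.404, 1.566, 3.082]
force: [-3.9, -0.4, -6.0]
width: 0.0116
```

```bash
python3 s.py 3
```

```text
t 11.13 noseX(mm) -10.09 y 0.76 z 0.69 F along/lat/z [-3.69 -1.25 -5.96] M [ 0.13  1.33 -0.06] w 0.011600962606708341 -0.11
```

View pics/z3.png

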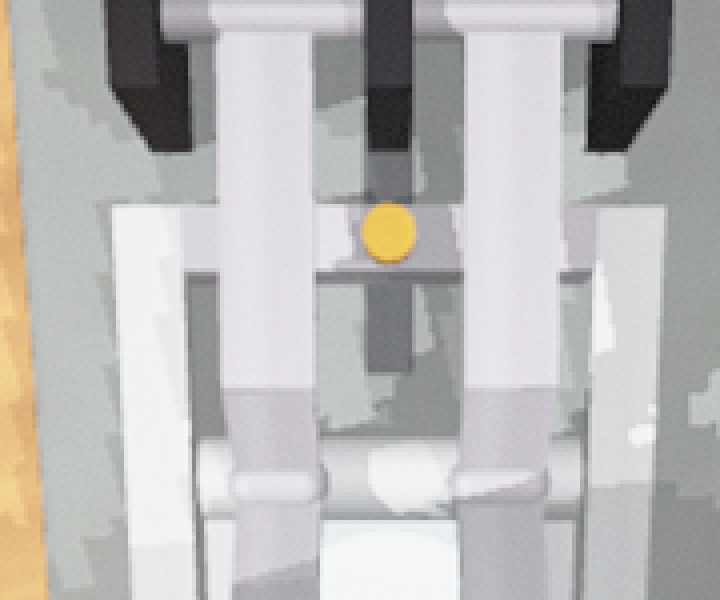

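The bead's crest is right under the feet: the bead spans rows 437-517 and the feet sit at row 485. The push has dropped, so I'll undo the lift and go on gently.

Request:
jog_arm:
  motion:
    - {"dx": 0.0004, "dy": 0.0005, "dz": 0, "twist": 0}
    - {"dx": 0.0008, "dy": 0.001, "dz": 0, "twist": 0}
    - {"dx": 0.001, "dy": 0.0015, "dz": 0, "twist": 0}
    - {"dx": 0.001, "dy": 0.002, "dz": 0, "twist": 0}
    - {"dx": 0.001, "dy": 0.0025, "dz": 0, "twist": 0}
    - {"dx": 0.001, "dy": 0.003, "dz": 0, "twist": 0}
    - {"dx": 0.001, "dy": 0.0035, "dz": 0, "twist": 0}
    - {"dx": 0.001, "dy": 0.004, "dz": 0, "twist": 0}

```text
t: 11.85
eef_pos: [0.5456, -0.1462, 0.0352]
ee_rot: [2.033, 1.57, 0.237]
force: [2.2, 0.5, -4.6]
width: 0.0117
```

```bash
python3 s.py
```

```text
t 11.85 noseX(mm) -2.92 y 1.74 z 1.04 F along/lat/z [ 2.01  0.96 -4.64] M [ 0.45 -0.57  0.1 ] w 0.011736070261749538 -0.03
```

Request:
jog_arm:
  motion:
    - {"dx": 0, "dy": 0.0005, "dz": 0, "twist": 0}
    - {"dx": 0, "dy": 0.001, "dz": 0, "twist": 0}
    - {"dx": 0, "dy": 0.0015, "dz": 0, "twist": 0}
    - {"dx": 0, "dy": 0.002, "dz": 0, "twist": 0}
    - {"dx": 0, "dy": 0.0025, "dz": 0, "twist": 0}
    - {"dx": 0, "dy": 0.003, "dz": 0, "twist": 0}

```text
t: 12.35
eef_pos: [0.5469, -0.1472, 0.0346]
ee_rot: [-1.331, 1.568, -3.127]
force: [-1.8, -0.2, -5.8]
width: 0.0119
```

```bash
python3 s.py 4
```

```text
t 12.35 noseX(mm) -1.39 y 1.08 z 0.42 F along/lat/z [-1.75 -0.62 -5.84] M [0.27 1.03 0.03] w 0.01190480374773223 -0.07
```

View pics/z4.png

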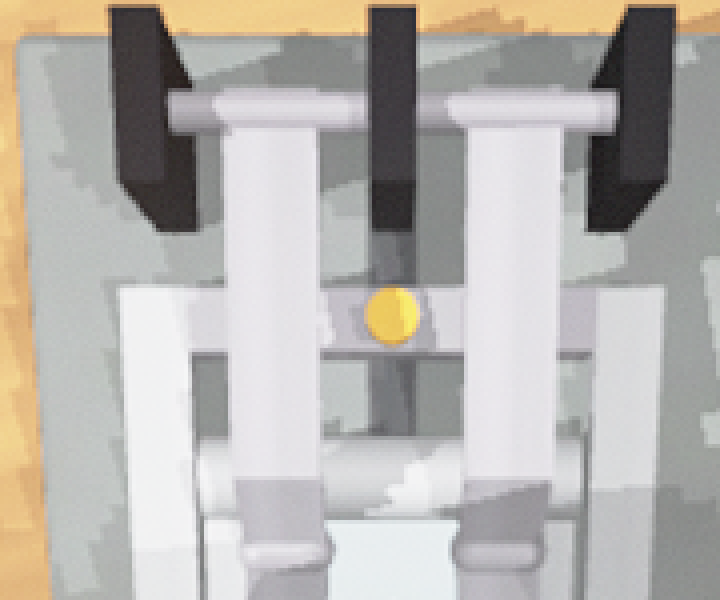

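The clips have snapped down behind the bead, with the feet at row 550 behind the bead at rows 437-517. The stop bar's front edge is at row 355, roughly 9 mm ahead.

Request:
jog_arm:
  motion:
    - {"dx": 0.0002, "dy": 0.0005, "dz": 0.0002, "twist": 0}
    - {"dx": 0.0004, "dy": 0.001, "dz": 0.0002, "twist": 0}
    - {"dx": 0.0004, "dy": 0.0015, "dz": 0.0002, "twist": 0}
    - {"dx": 0.0004, "dy": 0.002, "dz": 0.0002, "twist": 0}
    - {"dx": 0.0004, "dy": 0.0025, "dz": 0.0002, "twist": 0}
    - {"dx": 0.0004, "dy": 0.003, "dz": 0.0002, "twist": 0}
    - {"dx": 0.0004, "dy": 0.0035, "dz": 0.0002, "twist": 0}
    - {"dx": 0.0004, "dy": 0.004, "dz": 0.0002, "twist": 0}
    - {"dx": 0.0004, "dy": 0.0045, "dz": 0.0002, "twist": 0}

```text
t: 13.15
eef_pos: [0.5526, -0.1482, 0.0346]
ee_rot: [-2.535, 1.571, 1.952]
force: [-2.5, 0.4, -5.3]
width: 0.0117
```

```bash
python3 s.py
```

```text
t 13.15 noseX(mm) 4.35 y 1.32 z 0.44 F along/lat/z [-2.52 -0.17 -5.34] M [0.23 1.04 0.03] w 0.011714124877976264 -0.04
```

Request:
jog_arm:
  motion:
    - {"dx": 0, "dy": 0.0003, "dz": 0, "twist": 0}
    - {"dx": 0, "dy": 0.0006, "dz": 0, "twist": 0}
    - {"dx": 0, "dy": 0.0009, "dz": 0, "twist": 0}
    - {"dx": 0, "dy": 0.0012, "dz": 0, "twist": 0}
    - {"dx": 0, "dy": 0.0015, "dz": 0, "twist": 0}

```text
t: 13.57
eef_pos: [0.554, -0.1486, 0.0347]
ee_rot: [-0.696, 1.571, -2.492]
force: [-1.8, 0.6, -5.3]
width: 0.0114
```

```bash
python3 s.py
```

```text
t 13.57 noseX(mm) 5.8 y 1.29 z 0.46 F along/lat/z [-1.92  0.2  -5.3 ] M [0.19 1.   0.04] w 0.01140713338980175 -0.04
```

Request:
jog_arm:
  motion:
    - {"dx": 0, "dy": 0.0003, "dz": 0, "twist": 0}
    - {"dx": 0, "dy": 0.0006, "dz": 0, "twist": 0}
    - {"dx": 0, "dy": 0.0009, "dz": 0, "twist": 0}
    - {"dx": 0, "dy": 0.0012, "dz": 0, "twist": 0}

```text
t: 13.9
eef_pos: [0.5552, -0.1489, 0.0347]
ee_rot: [0.257, 1.571, -1.539]
force: [-1.3, 1.6, -6.6]
width: 0.0118
```

```bash
python3 s.py
```

```text
t 13.9 noseX(mm) 7.03 y 1.3 z 0.47 F along/lat/z [-1.63  1.27 -6.57] M [ 0.26  0.99 -0.02] w 0.011812370607526448 -0.04
```

Request:
jog_arm:
  motion:
    - {"dx": 0, "dy": 0.0003, "dz": 0, "twist": 0}
    - {"dx": 0, "dy": 0.0006, "dz": 0, "twist": 0}
    - {"dx": 0, "dy": 0.0009, "dz": 0, "twist": 0}

```text
t: 14.15
eef_pos: [0.556, -0.149, 0.0347]
ee_rot: [-1.604, 1.571, 2.883]
force: [-2.9, 0.2, -6.3]
width: 0.0117
```

```bash
python3 s.py
```

```text
t 14.15 noseX(mm) 7.88 y 1.3 z 0.48 F along/lat/z [-2.91 -0.46 -6.31] M [ 0.25  1.36 -0.02] w 0.011665024258691663 -0.04
```

Request:
jog_arm:
  motion:
    - {"dx": 0, "dy": 0.0003, "dz": 0, "twist": 0}
    - {"dx": 0, "dy": 0.0006, "dz": 0, "twist": 0}
    - {"dx": 0, "dy": 0.0006, "dz": 0, "twist": 0}

```text
t: 14.4
eef_pos: [0.556, -0.1491, 0.0345]
ee_rot: [-1.441, 1.57, 3.046]
force: [-5.1, 1.8, -4.2]
width: 0.0117
```

```bash
python3 s.py
```

```text
t 14.4 noseX(mm) 7.92 y 1.22 z 0.34 F along/lat/z [-5.39  0.6  -4.16] M [0.67 1.93 0.05] w 0.01173924551360717 -0.05
```

Request:
jog_arm:
  motion:
    - {"dx": 0, "dy": 0.0003, "dz": 0, "twist": 0}
    - {"dx": 0, "dy": 0.0006, "dz": 0, "twist": 0}
    - {"dx": 0, "dy": 0.0006, "dz": 0, "twist": 0}

```text
t: 14.65
eef_pos: [0.556, -0.1492, 0.0345]
ee_rot: [-1.453, 1.569, 3.034]
force: [-6.6, 3.0, -1.8]
width: 0.0116
```

```bash
python3 s.py
```

```text
t 14.65 noseX(mm) 7.9 y 1.16 z 0.31 F along/lat/z [-7.13  1.44 -1.79] M [1.01 2.58 0.04] w 0.011552573468370545 -0.05
```

The stop is met at +7.9 mm, where the nose stopped advancing and the push began to rise. I'll load it up in small steps to about 12-13 N total.

Request:
jog_arm:
  motion:
    - {"dx": 0, "dy": 0.0003, "dz": 0, "twist": 0}
    - {"dx": 0, "dy": 0.0006, "dz": 0, "twist": 0}
    - {"dx": 0, "dy": 0.0008, "dz": 0, "twist": 0}
    - {"dx": 0, "dy": 0.0008, "dz": 0, "twist": 0}

```text
t: 14.98
eef_pos: [0.556, -0.1493, 0.0345]
ee_rot: [-1.466, 1.567, 3.021]
force: [-9.8, 4.1, 1.5]
width: 0.0116
```

```bash
python3 s.py
```

```text
t 14.98 noseX(mm) 7.95 y 1.1 z 0.28 F along/lat/z [-10.5    1.8    1.54] M [1.54 3.43 0.14] w 0.011637669389403719 -0.06
```

Request:
jog_arm:
  motion:
    - {"dx": 0, "dy": 0.0003, "dz": 0, "twist": 0}
    - {"dx": 0, "dy": 0.0005, "dz": 0, "twist": 0}
    - {"dx": 0, "dy": 0.0005, "dz": 0, "twist": 0}
    - {"dx": 0, "dy": 0.0005, "dz": 0, "twist": 0}

```text
t: 15.32
eef_pos: [0.556, -0.1493, 0.0345]
ee_rot: [-1.46, 1.567, 3.026]
force: [-10.9, 4.9, 2.4]
width: 0.0117
```

```bash
python3 s.py 5
```

```text
t 15.32 noseX(mm) 7.94 y 1.07 z 0.28 F along/lat/z [-11.73   2.35   2.43] M [1.84 3.88 0.16] w 0.01165766974589305 -0.06
```

View pics/z5.png

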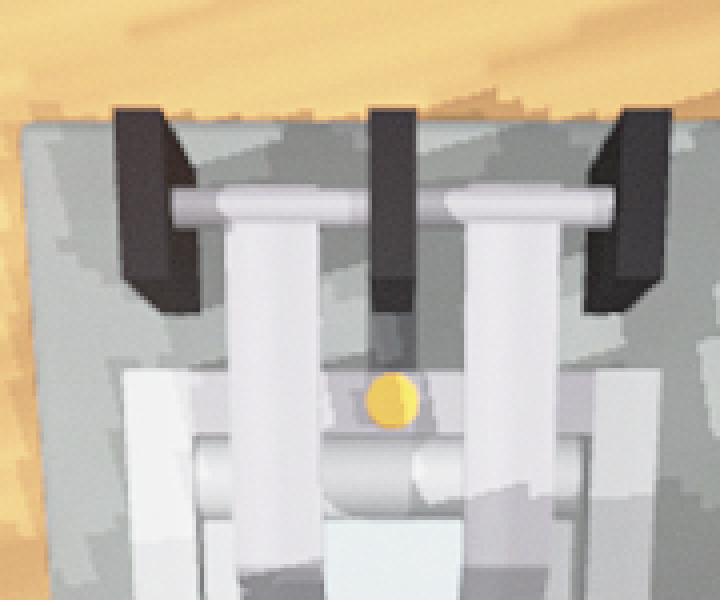

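The bead bears on the bar (bead front at row 435 meets the bar's edge) with the clips down. One more small step covers the uncertainty in the drag.

Request:
jog_arm:
  motion:
    - {"dx": 0, "dy": 0.0003, "dz": 0, "twist": 0}
    - {"dx": 0, "dy": 0.0005, "dz": 0, "twist": 0}
    - {"dx": 0, "dy": 0.0005, "dz": 0, "twist": 0}
    - {"dx": 0, "dy": 0.0005, "dz": 0, "twist": 0}
    - {"dx": 0, "dy": 0.0005, "dz": 0, "twist": 0}
    - {"dx": 0, "dy": 0.0005, "dz": 0, "twist": 0}

```text
t: 15.87
eef_pos: [0.556, -0.1494, 0.0345]
ee_rot: [-1.457, 1.566, 3.03]
force: [-12.8, 6.1, 4.1]
width: 0.0117
```

```bash
python3 s.py
```

```text
t 15.87 noseX(mm) 7.96 y 0.99 z 0.29 F along/lat/z [-13.86   3.13   4.07] M [2.11 4.5  0.19] w 0.01167648067404443 -0.06
```

Request:
jog_arm:
  motion:
    - {"dx": 0, "dy": -0.0005, "dz": 0, "twist": 0}
    - {"dx": 0, "dy": -0.001, "dz": 0, "twist": 0}
    - {"dx": 0, "dy": -0.0015, "dz": 0, "twist": 0}
    - {"dx": 0, "dy": -0.002, "dz": 0, "twist": 0}

```text
t: 16.2
eef_pos: [0.556, -0.1492, 0.0346]
ee_rot: [-1.447, 1.569, 3.041]
force: [-4.8, 0.3, -4.8]
width: 0.0115
```

```bash
python3 s.py
```

```text
t 16.2 noseX(mm) 7.89 y 1.19 z 0.35 F along/lat/z [-4.75 -0.77 -4.77] M [0.57 1.94 0.06] w 0.011540138101755469 -0.05
```

Request:
jog_arm:
  motion:
    - {"dx": 0, "dy": 0, "dz": 0, "twist": 0}
    - {"dx": 0, "dy": 0, "dz": 0, "twist": 0}
    - {"dx": 0, "dy": 0, "dz": 0, "twist": 0}
    - {"dx": 0, "dy": 0, "dz": 0, "twist": 0}
    - {"dx": 0, "dy": 0, "dz": 0, "twist": 0}
    - {"dx": 0, "dy": 0, "dz": 0, "twist": 0}
  gripper: 0.045

```text
t: 16.7
eef_pos: [0.5575, -0.1493, 0.035]
ee_rot: [1.726, 1.57, -0.07]
force: [-0.4, 0.9, 0.3]
width: 0.0435
```

```bash
python3 s.py 6
```

```text
t 16.7 noseX(mm) 9.42 y 1.38 z 0.76 F along/lat/z [-0.57  0.75  0.28] M [-0.05  0.    0.02] w 0.04347219679967511 -0.04
```

View pics/z6.png

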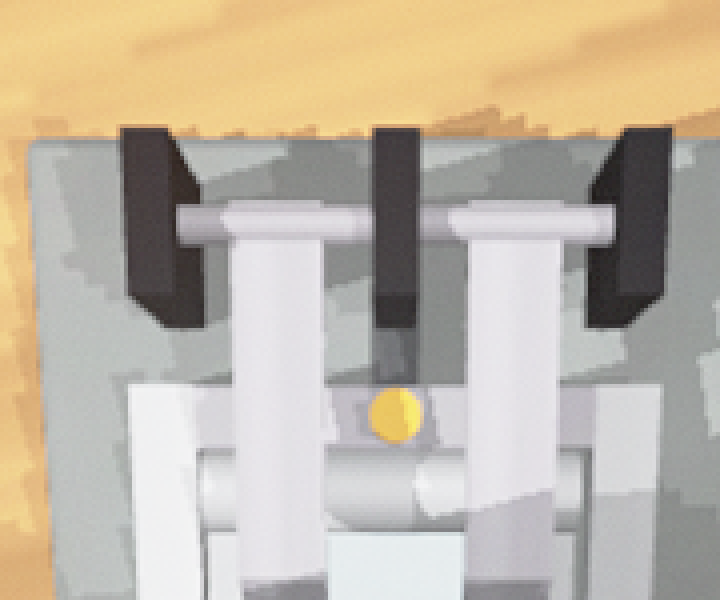

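Released, and the slide is still against the bar. Now I'll rise straight up.

Request:
jog_arm:
  motion:
    - {"dx": -0.005, "dy": 0, "dz": 0, "twist": 0}
    - {"dx": -0.015, "dy": 0, "dz": 0, "twist": 0}
    - {"dx": -0.035, "dy": 0, "dz": 0, "twist": 0}
    - {"dx": -0.06, "dy": 0, "dz": 0, "twist": 0}
    - {"dx": -0.09, "dy": 0, "dz": 0, "twist": 0}
    - {"dx": -0.12, "dy": 0, "dz": 0, "twist": 0}
    - {"dx": -0.14, "dy": -0.03, "dz": 0, "twist": 0}
    - {"dx": -0.15, "dy": -0.06, "dz": 0, "twist": 0}
    - {"dx": -0.15, "dy": -0.06, "dz": 0, "twist": 0}
    - {"dx": -0.15, "dy": -0.06, "dz": 0, "twist": 0}
    - {"dx": -0.15, "dy": -0.06, "dz": 0, "twist": 0}

```text
t: 17.67
eef_pos: [0.4988, -0.1359, 0.1857]
ee_rot: [1.826, 1.569, 0.03]
force: [0.1, -0.4, 0.0]
width: 0.0449
```

Run:
```python
from station import arm
from h import *
st=arm.get_state();print(st['t'],st['eef_pos'],st['force'])
f=arm.grab_frame("wrist");cv2.imwrite("pics/w9.png",f[:,:,::-1]);
cv2.imwrite("pics/c9.png",cv2.resize(f[20:170,200:360,::-1],None,fx=4,fy=4,interpolation=cv2.INTER_NEAREST))
g=arm.grab_frame("scene")[:,:,::-1];cv2.imwrite("pics/s9.png",g)
```

```text
17.6667 [ 0.49883345 -0.13586889  0.18574859] [ 0.11383369 -0.39304347  0.00588166]
```

View pics/c9.png

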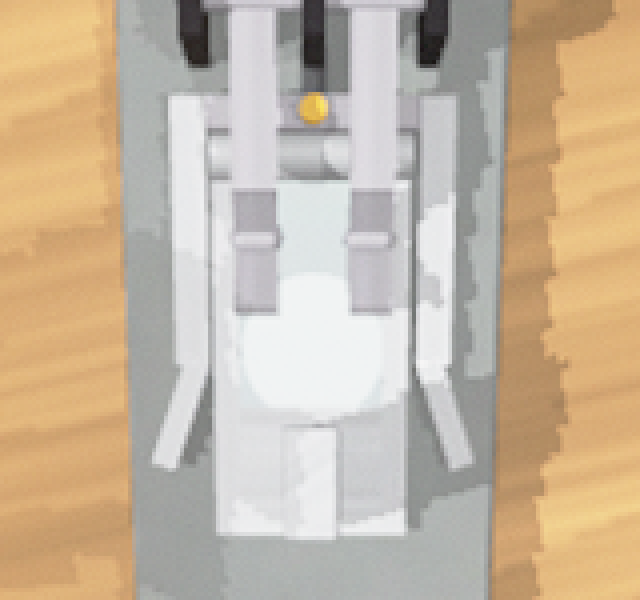

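View pics/s9.png

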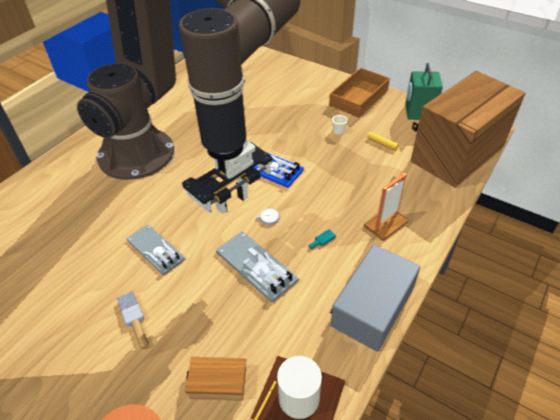

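The slide lies flat and straight between the rails against the bar. The clips rest on the plate behind the bead, the gripper is clear, and the bystanders are where they were. Handing in.

```bash
python3 -c "
from station import arm
print(arm.job_done())"
```

```text
the job is handed in; nothing more can be done
None
```

I handed the job in at about 17.8 s with the slide clipped in the large grey stage, resting on the end stop. `job_done` gave no verdict.

- **Insertion:** I gripped the slide by its tab, laid it on the open end of the stage and pushed it bead first under both clips. The push peaked at about 17 N, and the clips snapped down behind the bead.
- **End stop:** The stop was about 7.9 mm beyond its foremost setting. I loaded it in small steps to about 13.9 N of total push. Taking off about 2 N of drag leaves roughly 11–12 N on the stop. I then backed off to about 5 N and let go.
- **Last checks:** The final wrist picture shows the slide straight between the rails. The bead is at the bar, to within about 1 pixel, and both clips rest on the plate behind it. The force on the open gripper was about zero, and no bystander looks moved in the scene picture.
- **Disagreements and limits:**
  - The stage's angle differed between cameras, −12.9° from the wrist against −13.2° and −13.5° from the other two. I used the wrist view, taken relative to the slide.
  - While climbing the clips, the wrist gave way and pressed the nose onto the floor with up to 17 N. The slide also drifted about 1 mm sideways. I corrected both during the push.
  - I read the clip angles only from pictures and worked out the stop force from the wrist force; neither was measured directly.

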